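# Move label rolls from sloping pegs to the spindles that fit

## Task

Lift the two white label rolls off their sloping pegs without wrenching them, and lower each one onto the upright spindle that fits its core: the small-core roll on the thin spindle, the large-core roll on the thick one. Set each roll down gently on the red stop collar, whose height you have to feel for: do not let a roll drop, do not press it hard, then let go. Leave the ink pad, the product pack and the glue stick where they are.

Things in the scene. Friction and masses are not known exactly. Their poses are not given: they have to be found in the camera images.
- roll_small: Loose white label roll, a plain tube: outside 58 mm, 36 mm wide, 26 mm bore in a brown core, 50 to 120 g. Hangs on the sloping peg of stand_small: one end face flat on the plate, bore resting on the peg's top side. Origin: centre of that end face; z along its axis, away from the plate. Grip across the outside. Pulled straight up it jams; it comes free along the peg.
- roll_large: Loose white label roll, a plain tube: outside 58 mm, 36 mm wide, 40 mm bore in a brown core, 50 to 120 g. Hangs on the sloping peg of stand_large: one end face flat on the plate, bore resting on the peg's top side. Origin: centre of that end face; z along its axis, away from the plate. Grip across the outside. Pulled straight up it jams; it comes free along the peg.
- roll_small_centre (a point): Centre of the small-core roll, on its axis, 18 mm from either end face.
- roll_large_centre (a point): Centre of the large-core roll, on its axis, 18 mm from either end face.
- stand_small: Fixed blue peg stand that holds roll_small at first; the two are alike and change places. Origin on the table under the peg's foot, z up; base 110 x 86 x 8 mm. Sloping plate, 92 mm up the slope, 86 mm wide. Its normal, also the peg's axis, leans 35 deg from vertical to the stand's -x: (-0.574, 0, 0.819) in its frame; its y is level, across the slope.
- stand_large: Fixed blue peg stand that holds roll_large at first; the two are alike and change places. Origin on the table under the peg's foot, z up; base 110 x 86 x 8 mm. Sloping plate, 92 mm up the slope, 86 mm wide. Its normal, also the peg's axis, leans 35 deg from vertical to the stand's -x: (-0.574, 0, 0.819) in its frame; its y is level, across the slope.
- stand_small_peg (a point): Foot of the peg on the plate's face, 90 mm above the table. Peg 13.6 mm diameter, 50 mm long, along (-0.574, 0, 0.819) of the stand. Up the slope is (0.819, 0, 0.574); a 7 mm high lip lies 34 to 44 mm up the slope from here. The grey drawer box between the stands and the spindles is 130 mm high, 172 mm with the label roll on it: carry things over it. A glove rack hangs on the far wall.
- stand_large_peg (a point): Foot of the peg on the plate's face, 90 mm above the table. Peg 13.6 mm diameter, 50 mm long, along (-0.574, 0, 0.819) of the stand. Up the slope is (0.819, 0, 0.574); a 7 mm high lip lies 34 to 44 mm up the slope from here. The grey drawer box between the stands and the spindles is 130 mm high, 172 mm with the label roll on it: carry things over it. A glove rack hangs on the far wall.
- spindle_thin: Fixed stand: base disc 76 x 8 mm with a grey post, on it an upright aluminium spindle, 20 mm diameter, that fits roll_small with 3 mm play all round. Origin on the table on its axis, z up. On it a red stop collar, 44 mm diameter, 8 mm thick, clamped tight: its top, where the roll shall rest, is 125 to 149 mm above the table, different each time, and not reported: feel for it.
- spindle_thick: Fixed stand: base disc 76 x 8 mm with a grey post, on it an upright aluminium spindle, 34 mm diameter, that fits roll_large with 3 mm play all round. Origin on the table on its axis, z up. On it a red stop collar, 53 mm diameter, 8 mm thick, clamped tight: its top, where the roll shall rest, is 125 to 149 mm above the table, different each time, and not reported: feel for it.
- spindle_thin_tip (a point): Centre of the top of the thin spindle, 184 mm above the table; its last 6 mm taper by 5 mm in radius.
- spindle_thick_tip (a point): Centre of the top of the thick spindle, 184 mm above the table; its last 6 mm taper by 5 mm in radius.
- ink_pad: Bystander: closed blue and black ink pad, 69 x 84 x 19 mm, loose; origin centre of its underside.
- product_pack: Bystander: red and white striped product pack, 60 x 88 x 28 mm, loose; origin centre of its underside.
- glue_stick: Bystander: standing glue stick with yellow ends, 28 mm diameter, 99 mm tall, loose; origin centre of its underside.
Mind the look-alikes: they are no part of the job. Leave any yellow look-alike of the spindle_thin alone.

How it is judged (in metres and radians):
At the end, for the whole second after the job is handed in: The small-core roll is on the thin spindle and the large-core roll on the thick one: each within 5 mm of the spindle's axis, upright within 0.1 rad, its centre less than 176 mm above the table, resting on the spindle stand and at rest (below 0.02 m/s) (horizontal distance between roll_small_centre and spindle_thin_tip below 0.005 m and angle between the z axis of roll_small and the z axis of spindle_thin, either way round below 0.1 rad and height (world z) of each of roll_small_centre, roll_large_centre below 0.176 m and contact force between roll_small and spindle_thin above 0.1 N and linear speed of each of roll_small, roll_large below 0.02 m/s and horizontal distance between roll_large_centre and spindle_thick_tip below 0.005 m and angle between the z axis of roll_large and the z axis of spindle_thick, either way round below 0.1 rad and contact force between roll_large and spindle_thick above 0.1 N); the robot touches nothing.
It fails at once if a roll falls or is thrown: faster than 0.32 m/s while no finger touches it ((linear speed of roll_small above 0.32 m/s and contact force between roll_small and the fingers below 0.05 N) or (linear speed of roll_large above 0.32 m/s and contact force between roll_large and the fingers below 0.05 N)).
It fails at once if a roll is pressed on a spindle or its collar with more than 30 N (contact force between any of roll_small, roll_large and spindle_thin above 30 N or contact force between any of roll_small, roll_large and spindle_thick above 30 N).
It fails at once if a roll is wrenched against its peg or plate with more than 30 N (contact force between roll_small and stand_small above 30 N or contact force between roll_large and stand_large above 30 N).
It fails at once if the ink pad, the product pack or the glue stick is moved more than 20 mm (distance of any of ink_pad, product_pack, glue_stick from where it was at the start of the episode above 0.02 m).
It also fails if it takes over 72 s, if anything falls off the work surface, if the arm or the gripper's body presses on something with over 40 N, if the wrist force passes 120 N, or if a joint passes its speed limit or range.

## Robot

A 6-joint arm with a two-finger parallel gripper is mounted at the origin on the work surface; the furniture and walls round the work are solid. World frame = base frame: x ahead of the robot, y to its left, z up, the work surface at z = 0. Lengths are in m, angles in degrees, forces in N, time in s.
With the tool pointing down it reaches from about 0.25 to 0.725 m from the base axis. Payload 9.7 kg.
Tool frame: the origin (TCP) lies on the centre line of the jaws, within the pads' length; the fingertips stand 14 mm ahead of it and the grasp point (between the pads) lies 5 mm behind it; z points along the fingers, y is the line along which they close (so a half turn about z gives the same grasp; the last joint's range is limited). The gripper opens to 85 mm and grips with 20 to 120 N. Pads are 22 mm wide; open, the fingers measure 114 mm over their backs; the gripper's body (76 mm by 85 mm) begins 54 mm behind the grasp point. The pads swing forward as they close: fully open they stand 13 mm farther back than shut.
Start: joints at [76.776, 4.979, 10.078, 95.1, 0, 90], TCP at [0.126, 0.535, 0.245] pointing down, gripper open.
Joint ranges: [-179.16, 179.16], [-48.56, 103.87], [-65.8, 70.77], [-126.05, 130.52], [-82.76, 87.17], [-180, 180]. Speed limits (degrees/s): [127.2, 127.2, 147.25, 180, 180, 180].

## Interface

Orientations are given as [roll, pitch, yaw] about the fixed x, y, z axes, in that order (R = Rz(yaw) Ry(pitch) Rx(roll)).
In Python, from workcell import bot, camera, get_calibration, ticket gives the robot as it stands. The module is installed in compiled form; this text tells all that it offers.
- The arm moves only by the tool send_rows, never from a script. Its arguments are lists of equal length, an entry for each row: "linear": the shift along the tool's x, y, z in m, a list of three; "twist": the turn, a rotation vector about the tool's x, y, z in units of 10 degrees (1.0 is 10 degrees), a list of three; "gripper": the opening in per cent of the stroke, from 0 (shut) to 100 (fully open). In form: {"linear": [[x, y, z], ...], "twist": [[wx, wy, wz], ...], "gripper": [gripper, ...]}. A call has 1 to 8 rows; each row shifts and turns the commanded pose from where the row before left it, along the tool's axes as they then stand; what a row does not reach is not made up. A row lasts 1/8 s, in which the tool goes at most 62.5 mm and 10.7 degrees, less where a joint would pass 70% of its speed; a pose out of reach is approached as far as the arm can. A call with a gripper value outside its range is refused whole. The fingers move at their own pace and stop on an object; "grip_force" is the grip in N (left out, the last holds). Time passes only in rows, so rows that do not move let the fingers close. It gives the time, the measured TCP pose, the force, the opening and the grip force at its end, in the units of the state.
- bot.get_obs(): the state, without advancing time (a new reading comes with each control period).
- camera(name): name is "side" or "top" or "wrist"; returns the picture (384x512x3 uint8, red, green, blue); there is no depth.
- get_calibration(name): a dict with "fx", "fy", "cx", "cy" (pixels), "k1" (the pictures are not rectified: a ray, as slopes to the right and down, at radius r is drawn at 1 + k1 r^2 times it, then the intrinsics apply), "origin" and "orientation" of the camera in the world; the wrist camera has in their place "hand_eye" (4x4, takes a point from camera to tool coordinates, whose origin is the TCP and whose axes are the flange's). Camera axes: x right, y down, z forward; pixel columns grow to the right and rows downward; lengths in m; the calibration is good to about 2 mm. A picture is of the moment at which its call begins: read the wrist's pose just before it. get_calibration takes no time and is no camera call.
- ticket.job_done(): hands the job in; it is judged then, once.
The state is a dict: "time": time; "q": joint angles; "qd": joint speeds; "joint_efforts": joint torques, N m; "ee_pos": TCP position; "tcp_rot": TCP orientation; "wrist_force": force on the tool from outside, world axes, zero at the start; "torque": the same for the moment, N m; "opening": finger opening in m; "grasp_force": force on a finger pad.
Only numpy, scipy, OpenCV 4.12 (cv2) and the standard library are available. Lean on these libraries where they do the work, as an engineer would, in place of code of your own. Each camera call takes 0.05 s, during which the arm holds its last target. There are 200 camera calls.

## Working session

There is one attempt and no reset: what is moved stays moved. The work goes in short steps, Python scripts to look and compute and a tool call to move; the robot and the scene stay as the last step left them, time stands still between calls to the robot, and variables do not carry over. Pictures are saved under pics/ and viewed, at most 11 in all, crops included, and the job is handed in when it is done.

Besides the shell and the picture viewer there is one more tool, called after "Call:" by a JSON object that holds its "name" and its "arguments". send_rows: Moves the arm, as the interface text tells. Its arguments: {"type":"object","properties":{"linear":{"type":"array"},"twist":{"type":"array"},"gripper":{"type":"array"},"grip_force":{"type":"number"}},"required":["linear","twist","gripper"]}

```bash
mkdir -p pics; cat > h.py <<'E'
import numpy as np, cv2
from scipy.spatial.transform import Rotation as R
from workcell import bot, camera, get_calibration
def pose():
    o=bot.get_obs(); return np.array(o['ee_pos']),R.from_euler('xyz',o['tcp_rot'],degrees=True).as_matrix()
def cam(name,p=None):
    c=get_calibration(name)
    if 'hand_eye' in c:
        H=np.array(c['hand_eye']); t,Rm=p; return c,t+Rm@H[:3,3],Rm@H[:3,:3]
    o=np.array(c['orientation']); Rm=o if o.shape==(3,3) else R.from_euler('xyz',o,degrees=True).as_matrix()
    return c,np.array(c['origin']),Rm
def ray(name,u,v,p=None):
    c,t,Rm=cam(name,p)
    K=np.array([[c['fx'],0,c['cx']],[0,c['fy'],c['cy']],[0,0,1]]);
    xd=np.array([(u-c['cx'])/c['fx'],(v-c['cy'])/c['fy']]); x=xd.copy()
    for _ in range(20): x=xd/(1+c['k1']*(x@x))
    return t,Rm@np.array([x[0],x[1],1])
def onz(name,u,v,z,p=None):
    t,d=ray(name,u,v,p); return t+d*(z-t[2])/d[2]
def proj(name,X,p=None):
    c,t,Rm=cam(name,p); q=Rm.T@(np.array(X)-t); s=q[:2]/q[2]; s=s*(1+c['k1']*(s@s))
    return np.array([c['cx']+c['fx']*s[0],c['cy']+c['fy']*s[1]])
def snap(name,fn):
    p=pose(); im=camera(name); cv2.imwrite('pics/'+fn,im[:,:,::-1]); return im,p
E
python3 - <<'E'
from h import *
print(bot.get_obs())
ims=[snap(n,n+'0.png')[0] for n in('top','side','wrist')]
for n in('top','side','wrist'): print(n,get_calibration(n))
cv2.imwrite('pics/a.png',cv2.resize(ims[0][:,:,::-1],(768,576)))
cv2.imwrite('pics/b.png',cv2.resize(ims[1][:,:,::-1],(768,576)))
E
```

```text
{'time': 0.0, 'q': array([7.67760425e+01, 5.01135238e+00, 1.00322911e+01, 9.50998562e+01,
       3.44377171e-04, 8.99991810e+01]), 'qd': array([ 0.03306224, -0.00245254, -0.00839659, -0.06023575, -0.08006991,
        0.01556852]), 'joint_efforts': array([ 1.54923328e-03, -5.20388210e+01,  4.64804363e+01,  1.62695500e-02,
        7.99039231e-05, -1.63815832e-05]), 'ee_pos': array([0.12576377, 0.53519699, 0.24456127]), 'tcp_rot': array([-1.79921083e+02, -3.45504866e-04,  1.66776861e+02]), 'wrist_force': array([ 0.91305063, -0.31052993, -0.28104164]), 'torque': array([-0.03272025,  0.01030696,  0.02667293]), 'grasp_force': 0.0, 'opening': 0.08554775442221081}
top {'fx': 458.16387165864126, 'fy': 458.16387165864126, 'cx': 259.33987901972887, 'cy': 189.84877593292038, 'k1': -0.08385515887624306, 'origin': array([ 0.15155868, -0.04602126,  1.64479415]), 'orientation': array([-170.37356809,    0.45149853,  -88.81699542])}
side {'fx': 424.9757455512268, 'fy': 424.9757455512268, 'cx': 244.19863577468087, 'cy': 196.69096375375088, 'k1': -0.024136668156018365, 'origin': array([ 0.36777871, -0.92510309,  0.83813105]), 'orientation': array([-128.87789961,    0.73756958,   -2.88195716])}
wrist {'fx': 292.64228350844974, 'fy': 292.64228350844974, 'cx': 253.81269804490782, 'cy': 187.94650030001816, 'k1': -0.03325438213874285, 'hand_eye': array([[-1.19497434e-03, -9.54148887e-01, -2.99330041e-01,
         7.55412138e-02],
       [ 9.99999252e-01, -1.21825119e-03, -1.08844525e-04,
         9.31712359e-04],
       [-2.60805296e-04, -2.99329948e-01,  9.54149629e-01,
        -1.29317596e-01],
       [ 0.00000000e+00,  0.00000000e+00,  0.00000000e+00,
         1.00000000e+00]])}
```

View pics/a.png

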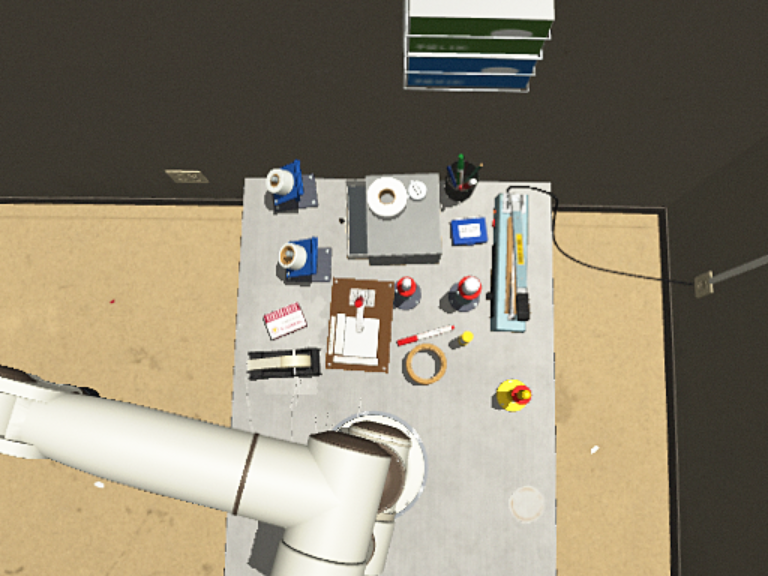

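View pics/b.png

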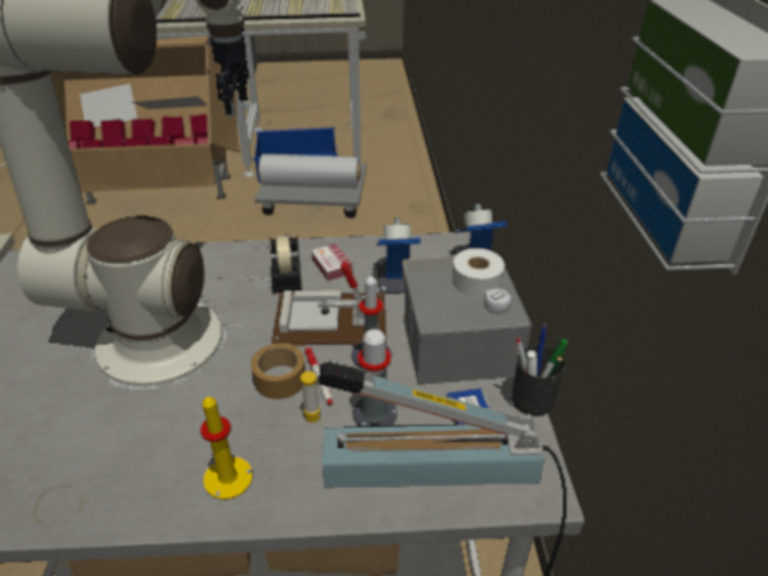

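The top view shows the two rolls on blue stands at (282,180) and (293,255). The grey spindles are at (405,287), thin, and (468,290), thick. Look-alikes are the yellow spindle at (515,395), the label roll on the drawer box at (386,197), the tape ring at (426,364) and the tape dispenser at (285,362). I'll check the choice in a close crop of the native image.

```bash
python3 - <<'E'
from h import *
t=cv2.imread('pics/top0.png'); 
a=cv2.resize(t[100:210,165:225],None,fx=5,fy=5,interpolation=cv2.INTER_CUBIC)
b=cv2.resize(t[170:225,250:345],None,fx=5,fy=5,interpolation=cv2.INTER_CUBIC)
o=np.zeros((560,800,3),np.uint8); o[:550,:300]=a; o[:275,310:785]=b; cv2.imwrite('pics/c.png',o)
for n,u,v,z in [('far roll',282,180,.13),('near roll',293,255,.13),('thin',405,285,.18),('thick',468,285,.18),('far corner base',316,205,0.008),('near',330,280,0.008),('inkpad',468,231,.02),('pack',285,320,.03),('glue',466,340,.09)]:
    print(n,onz('top',u/1.5,v/1.5,z).round(3))
E
```

```text
far roll [0.649 0.223 0.13 ]
near roll [0.472 0.189 0.13 ]
thin [ 0.4   -0.064  0.18 ]
thick [ 0.403 -0.2    0.18 ]
far corner base [0.625 0.157 0.008]
near [0.438 0.116 0.008]
inkpad [ 0.563 -0.217  0.02 ]
pack [0.336 0.217 0.03 ]
glue [ 0.291 -0.205  0.09 ]
```

View pics/c.png

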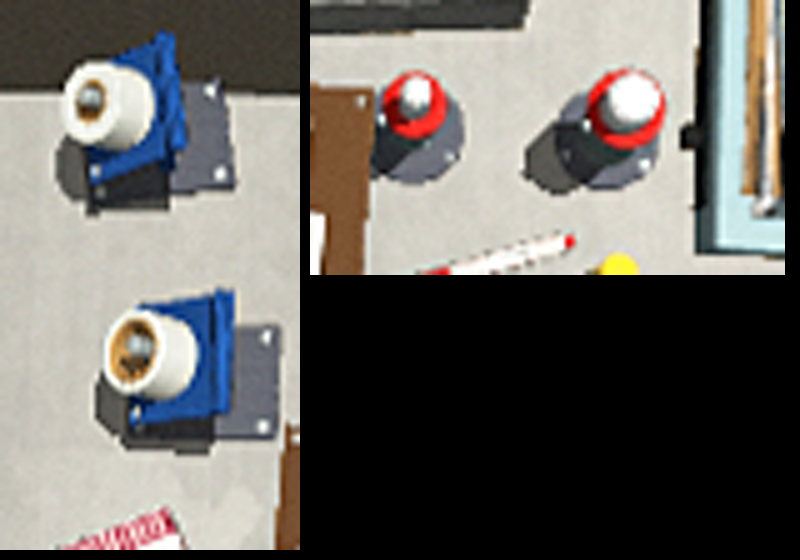

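Far stand (upper left in the crop) holds the small-core roll, and the near stand holds the large-core one. The grey thin spindle is at crop (415,95) and the thick at (630,100). I'll go to a view pose that looks down the pegs.

```bash
cat >> h.py <<'E'
def rows(P0,R0,P1,R1,n):
    """n rows from pose 0 to 1, rounded; returns end pose"""
    P,Q=np.array(P0,float),np.array(R0); L=[];T=[]
    rv=R.from_matrix(R0.T@R1).as_rotvec()
    for i in range(1,n+1):
        Pi=P0+(P1-P0)*i/n; Ri=R0@R.from_rotvec(rv*i/n).as_matrix()
        l=(Q.T@(Pi-P)).round(3); w=(np.degrees(R.from_matrix(Q.T@Ri).as_rotvec())/10).round(2)
        P=P+Q@l; Q=Q@R.from_rotvec(np.radians(w*10)).as_matrix(); L.append((l+0.).tolist());T.append((w+0.).tolist())
    for k in range(0,n,8): print('linear',L[k:k+8],'\n twist',T[k:k+8])
    return P,Q
def toolR(z,y):
    z=np.array(z,float)/np.linalg.norm(z); y=np.array(y,float); y-=z*(y@z); y/=np.linalg.norm(y)
    return np.column_stack([np.cross(y,z),y,z])
E
python3 - <<'E'
from h import *
P,Q=pose()
rows(P,Q,np.array([.55,.29,.26]),toolR([0,-.574,-.819],[1,0,0]),12)
# stand yaw from base right edge corners (crop c.png px)
for a,b in [((225,82),(235,187)),((275,325),(280,437))]:
    p=[onz('top',165+u/5,100+v/5,.008) for u,v in(a,b)]; d=p[0]-p[1]; print(p[0].round(3),p[1].round(3),np.linalg.norm(d).round(3),np.degrees(np.arctan2(d[1],d[0])).round(1))
E
```

```text
linear [[-0.039, -0.012, -0.001], [-0.04, -0.007, 0.001], [-0.041, -0.003, 0.002], [-0.041, 0.001, 0.005], [-0.04, 0.006, 0.006], [-0.038, 0.01, 0.007], [-0.037, 0.015, 0.009], [-0.035, 0.019, 0.01]] 
 twist [[0.19, -0.25, 0.62], [0.2, -0.24, 0.62], [0.19, -0.25, 0.62], [0.2, -0.25, 0.61], [0.19, -0.24, 0.62], [0.2, -0.25, 0.62], [0.19, -0.24, 0.62], [0.2, -0.25, 0.62]]
linear [[-0.032, 0.023, 0.01], [-0.029, 0.027, 0.011], [-0.026, 0.03, 0.011], [-0.022, 0.033, 0.011]] 
 twist [[0.19, -0.25, 0.62], [0.2, -0.24, 0.62], [0.19, -0.25, 0.61], [0.2, -0.24, 0.62]]
[0.704 0.163 0.008] [0.623 0.152 0.008] 0.082 7.6
[0.518 0.119 0.008] [0.435 0.112 0.008] 0.083 4.5
```

Call:
{"name": "send_rows", "arguments": {"linear": [[-0.039,-0.012,-0.001],[-0.04,-0.007,0.001],[-0.041,-0.003,0.002],[-0.041,0.001,0.005],[-0.04,0.006,0.006],[-0.038,0.01,0.007],[-0.037,0.015,0.009],[-0.035,0.019,0.01]], "twist": [[0.19,-0.25,0.62],[0.2,-0.24,0.62],[0.19,-0.25,0.62],[0.2,-0.25,0.61],[0.19,-0.24,0.62],[0.2,-0.25,0.62],[0.19,-0.24,0.62],[0.2,-0.25,0.62]], "gripper": [100,100,100,100,100,100,100,100], "grip_force": 20}}

```text
time: 1.15
ee_pos: [0.4095, 0.3712, 0.2548]
tcp_rot: [-174.1, 23.7, 117.5]
wrist_force: [-1.0, 0.6, 0.6]
opening: 0.0851
grasp_force: 0.0
```

Call:
{"name": "send_rows", "arguments": {"linear": [[-0.032,0.023,0.01],[-0.029,0.027,0.011],[-0.026,0.03,0.011],[-0.022,0.033,0.011],[0,0,0],[0,0,0]], "twist": [[0.19,-0.25,0.62],[0.2,-0.24,0.62],[0.19,-0.25,0.61],[0.2,-0.24,0.62],[0,0,0],[0,0,0]], "gripper": [100,100,100,100,100,100]}}

```text
time: 1.9
ee_pos: [0.5504, 0.2899, 0.2601]
tcp_rot: [-179.9, 34.9, 90.1]
wrist_force: [0.0, 0.4, 0.5]
opening: 0.0856
grasp_force: 0.0
```

```bash
python3 - <<'E'
from h import *
im,p=snap('wrist','w1.png'); np.savez('w1.npz',P=p[0],Q=p[1]); print(p[0],bot.get_obs()['tcp_rot'],bot.get_obs()['q'])
cv2.imwrite('pics/w1b.png',cv2.resize(im[:,:,::-1],(768,576)))
E
```

```text
[0.55039894 0.28992437 0.26012435] [-179.9577182    34.89906579   90.08856365] [ 38.99156897  38.41706046  48.46924904 123.74340893 -26.40899491
 134.55101465]
```

View pics/w1b.png

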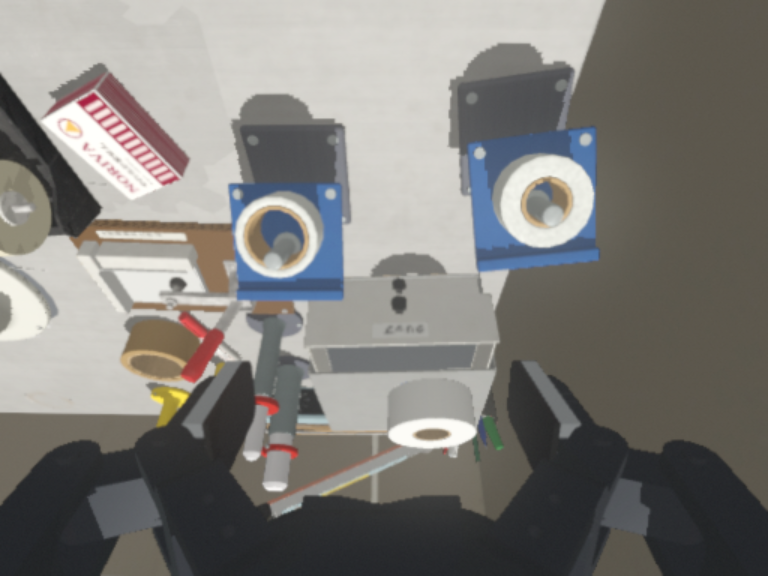

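The wrist view shows the large-core roll at (278,235) on its near stand and the small-core roll at (544,200) on the far stand. Their pegs show inside the bores. The lips run along (237–342,295) and (477–598,262).

```bash
python3 - <<'E'
from h import *
im=cv2.imread('pics/w1.png'); d=np.load('w1.npz'); p=(d['P'],d['Q'])
hsv=cv2.cvtColor(im,cv2.COLOR_BGR2HSV)
w=((hsv[...,1]<40)&(hsv[...,2]>175)).astype(np.uint8); bl=((hsv[...,0]>100)&(hsv[...,0]<125)&(hsv[...,1]>130)).astype(np.uint8)
for nm,c,zf in [('large',(278/1.5,235/1.5),.1119),('small',(544/1.5,200/1.5),.1159)]:
    x0,y0=int(c[0])-42,int(c[1])-42
    for what,m in(('white',w),('blue',bl)):
        s=np.zeros_like(m); s[y0-5:y0+92,x0:x0+86]=m[y0-5:y0+92,x0:x0+86]
        cs,h=cv2.findContours(s,cv2.RETR_CCOMP,cv2.CHAIN_APPROX_NONE)
        if what=='white':
            for k in sorted(range(len(cs)),key=lambda k:-cv2.contourArea(cs[k]))[:2]:
                e=cv2.fitEllipse(cv2.convexHull(cs[k])); 
                q=np.array([onz('wrist',*pt[0].astype(float),zf,p) for pt in cs[k]])
                print(nm,'outer' if h[0][k][3]<0 else 'hole',np.round(e[0],1),np.round(e[1],1),onz('wrist',*e[0],zf,p).round(4), 'x-width',np.ptp(q[:,0]).round(4))
        else:
            k=cv2.convexHull(max(cs,key=cv2.contourArea)); r=cv2.minAreaRect(k)
            ap=cv2.approxPolyDP(k,5,True)[:,0]; print(nm,'blue',ap.tolist(), [onz('wrist',*a.astype(float),.0636 if a[1]<c[1] else .1164,p).round(3).tolist() for a in ap])
for a,z in(((275,260),.131),((552,215),.131)): print('peg tip',onz('wrist',a[0]/1.5,a[1]/1.5,z,p).round(4))
E
```

```text
large outer [183.9 157.8] [52.7 56.8] [0.4783 0.2056 0.1119] x-width 0.0592
large hole [183.7 157.9] [43.  46.2] [0.4781 0.2053 0.1119] x-width 0.0483
large blue [[227, 182], [189, 186], [217, 167]] [[0.521, 0.171, 0.116], [0.477, 0.164, 0.116], [0.512, 0.196, 0.116]]
small outer [364.  133.9] [58.9 65.4] [0.6543 0.2423 0.1159] x-width 0.0612
small hole [364.1 134.3] [34.2 37.2] [0.6545 0.2417 0.1159] x-width 0.0356
small blue [[396, 87], [395, 105], [381, 100], [380, 87]] [[0.694, 0.258, 0.064], [0.702, 0.236, 0.064], [0.684, 0.243, 0.064], [0.678, 0.258, 0.064]]
peg tip [0.4801 0.203  0.131 ]
peg tip [0.6537 0.2445 0.131 ]
```

```bash
python3 - <<'E'
from h import *
d=np.load('w1.npz'); p=(d['P'],d['Q'])
for nm,cs in(('large',[(230,184),(340,183),(343,299),(238,299)]),('small',[(469,143),(594,127),(598,259),(478,270)])):
    for i,j,z in((0,1,.0636),(3,2,.12)):
        a,b=[onz('wrist',cs[k][0]/1.5,cs[k][1]/1.5,z,p) for k in(i,j)]; v=b-a; print(nm,a.round(3),b.round(3),'len',np.linalg.norm(v).round(4),'yaw',np.degrees(np.arctan2(v[1],v[0])).round(1))
E
```

```text
large [0.438 0.212 0.064] [0.521 0.213 0.064] len 0.0829 yaw 0.4
large [0.437 0.142 0.12 ] [0.521 0.142 0.12 ] len 0.0839 yaw 0.1
small [0.612 0.248 0.064] [0.693 0.261 0.064] len 0.0828 yaw 9.2
small [0.622 0.179 0.12 ] [0.706 0.191 0.12 ] len 0.0846 yaw 8.5
```

```bash
python3 - <<'E'
from h import *
P,Q=pose(); n=np.array([0,.574,.819]); F=np.array([.4785,.2055,.112]); R1=toolR(-n,[1,0.005,0])
P,Q=rows(P,Q,F+.06*n,R1,4); rows(P,Q,F-.016*n,R1,4)
E
```

```text
linear [[0.004, -0.018, 0.028], [0.004, -0.018, 0.027], [0.004, -0.018, 0.028], [0.004, -0.017, 0.027]] 
 twist [[0.0, 0.0, 0.0], [0.0, -0.01, -0.01], [0.0, 0.0, 0.0], [0.0, 0.0, -0.01]]
linear [[0.0, 0.0, 0.019], [0.0, 0.0, 0.019], [0.0, 0.0, 0.019], [0.0, -0.001, 0.02]] 
 twist [[0.0, 0.0, 0.0], [0.0, 0.0, 0.0], [0.0, 0.0, 0.0], [0.0, 0.0, 0.0]]
```

Call:
{"name": "send_rows", "arguments": {"linear": [[0.004,-0.018,0.028],[0.004,-0.018,0.027],[0.004,-0.018,0.028],[0.004,-0.017,0.027],[0,0,0.015],[0,0,0]], "twist": [[0,0,0],[0,0,0],[0,0,0],[0,0,0],[0,0,0],[0,0,0]], "gripper": [100,100,100,100,100,100], "grip_force": 25}}

```text
time: 2.7
ee_pos: [0.4783, 0.2313, 0.1496]
tcp_rot: [-180.0, 34.9, 90.1]
wrist_force: [-0.7, 0.7, 0.2]
opening: 0.0853
grasp_force: 0.0
```

```bash
python3 - <<'E'
from h import *
im,p=snap('wrist','w2.png'); np.savez('w2.npz',P=p[0],Q=p[1]); print(p[0],bot.get_obs()['tcp_rot'],bot.get_obs()['q'])
F=np.array([.4785,.2055,.112]); print('roll in tool',p[1].T@(F-p[0]))
cv2.imwrite('pics/w2b.png',cv2.resize(im[:,:,::-1],(768,576)))
E
```

```text
[0.4782887  0.23133395 0.14955418] [179.96437191  34.87295077  90.05466729] [ 38.94466359  21.64310235  12.60754511 104.56726234 -26.45022759
 134.50099492]
roll in tool [0.00029867 0.00018418 0.04558104]
```

View pics/w2b.png

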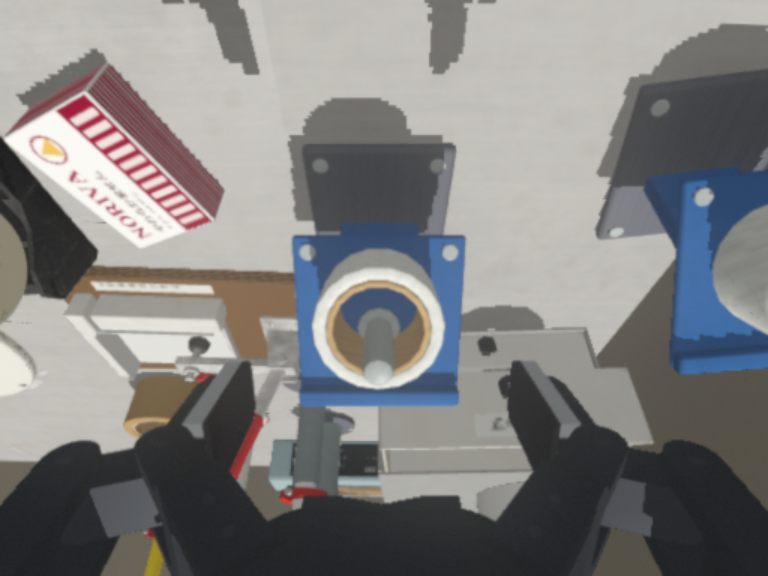

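The roll is centred between the jaws: its centre is at (379,333) and the jaw mid-line is at column 381. Going in to grip.

Call:
{"name": "send_rows", "arguments": {"linear": [[0,0,0.02],[0,0,0.02],[0,0,0.015],[0,0,0.006],[0,0,0],[0,0,0],[0,0,0],[0,0,0]], "twist": [[0,0,0],[0,0,0],[0,0,0],[0,0,0],[0,0,0],[0,0,0],[0,0,0],[0,0,0]], "gripper": [100,100,100,100,80,70,64,60], "grip_force": 25}}

```text
time: 3.75
ee_pos: [0.4796, 0.197, 0.0998]
tcp_rot: [180.0, 34.9, 90.0]
wrist_force: [-1.6, 4.2, 5.7]
opening: 0.0581
grasp_force: 26.9
```

Call:
{"name": "send_rows", "arguments": {"linear": [[0,0,0],[0,0,0],[0,0,0],[0,0,0]], "twist": [[0,0,0],[0,0,0],[0,0,0],[0,0,0]], "gripper": [50,50,50,50]}}

```text
time: 4.25
ee_pos: [0.4796, 0.197, 0.0998]
tcp_rot: [180.0, 34.9, 90.0]
wrist_force: [-1.2, 4.1, 5.7]
opening: 0.058
grasp_force: 26.9
```

Call:
{"name": "send_rows", "arguments": {"linear": [[0,0,-0.002],[-0.002,0,-0.002],[-0.002,0,-0.004],[0,0,-0.006]], "twist": [[0,0,0],[0,0,0],[0,0,0],[0,0,0]], "gripper": [50,50,50,50]}}

```text
time: 4.75
ee_pos: [0.4794, 0.2012, 0.1131]
tcp_rot: [-180.0, 34.9, 90.0]
wrist_force: [0.5, 0.9, -0.1]
opening: 0.0582
grasp_force: 26.9
```

```bash
python3 - <<'E'
from h import *
# spindle & sealer triangulation from first top/side pictures
def tri(a,b):
    (t1,d1),(t2,d2)=ray('top',*np.array(a)/1.5),ray('side',*np.array(b)/1.5)
    s=np.linalg.lstsq(np.c_[d1,-d2],t2-t1,rcond=None)[0]; return ((t1+d1*s[0]+t2+d2*s[1])/2).round(3),np.linalg.norm(t1+d1*s[0]-t2-d2*s[1]).round(4)
print('sealer handle',tri((524,306),(335,373)))
print('thick tip',tri((468.5,284),(374,336)),'thin',tri((405.5,283),(371,281)))
P,Q=pose(); n=np.array([0,.574,.819])
P,Q=rows(P,Q,P+.056*n,Q,4)
P,Q=rows(P,Q,np.array([.43,.12,.28]),toolR([0,-.3,-1],[.8,-.6,0]),6)
P,Q=rows(P,Q,np.array([.325,-.2,.28]),toolR([0,0,-1],[0,-1,0]),10)
E
```

```text
sealer handle (array([ 0.351, -0.315,  0.213]), np.float64(0.0065))
thick tip (array([ 0.407, -0.202,  0.173]), np.float64(0.0015)) thin (array([ 0.408, -0.065,  0.174]), np.float64(0.0052))
linear [[0.0, 0.0, -0.014], [0.0, 0.0, -0.014], [0.0, 0.0, -0.014], [0.0, 0.0, -0.014]] 
 twist [[0.0, 0.0, 0.0], [0.0, 0.0, 0.0], [0.0, 0.0, 0.0], [0.0, 0.0, 0.0]]
linear [[-0.027, -0.008, -0.006], [-0.027, -0.006, -0.007], [-0.028, -0.003, -0.008], [-0.027, 0.0, -0.01], [-0.026, 0.003, -0.011], [-0.026, 0.005, -0.012]] 
 twist [[0.09, 0.29, 0.59], [0.1, 0.3, 0.59], [0.09, 0.29, 0.59], [0.1, 0.3, 0.59], [0.09, 0.29, 0.59], [0.1, 0.29, 0.59]]
linear [[-0.031, 0.009, 0.009], [-0.03, 0.013, 0.009], [-0.029, 0.015, 0.007], [-0.027, 0.019, 0.007], [-0.026, 0.021, 0.006], [-0.024, 0.023, 0.005], [-0.021, 0.026, 0.004], [-0.019, 0.027, 0.003]] 
 twist [[0.15, 0.08, 0.54], [0.16, 0.08, 0.54], [0.15, 0.08, 0.54], [0.16, 0.08, 0.54], [0.15, 0.08, 0.53], [0.15, 0.08, 0.54], [0.16, 0.08, 0.54], [0.15, 0.08, 0.54]]
linear [[-0.016, 0.03, 0.002], [-0.014, 0.03, 0.001]] 
 twist [[0.16, 0.08, 0.54], [0.15, 0.08, 0.54]]
```

Call:
{"name": "send_rows", "arguments": {"linear": [[0,0,-0.014],[0,0,-0.014],[0,0,-0.014],[0,0,-0.014]], "twist": [[0,0,0],[0,0,0],[0,0,0],[0,0,0]], "gripper": [50,50,50,50]}}

```text
time: 5.25
ee_pos: [0.4795, 0.234, 0.1596]
tcp_rot: [-180.0, 34.9, 90.0]
wrist_force: [-0.6, 0.2, -0.8]
opening: 0.0581
grasp_force: 26.9
```

Call:
{"name": "send_rows", "arguments": {"linear": [[-0.027,-0.008,-0.006],[-0.027,-0.006,-0.007],[-0.028,-0.003,-0.008],[-0.027,0.0,-0.01],[-0.026,0.003,-0.011],[-0.026,0.005,-0.012]], "twist": [[0.09,0.29,0.59],[0.1,0.3,0.59],[0.09,0.29,0.59],[0.1,0.3,0.59],[0.09,0.29,0.59],[0.1,0.29,0.59]], "gripper": [50,50,50,50,50,50]}}

```text
time: 6.0
ee_pos: [0.43, 0.1193, 0.2806]
tcp_rot: [170.1, 13.4, 53.0]
wrist_force: [-0.3, 0.5, -0.1]
opening: 0.0581
grasp_force: 27.0
```

Call:
{"name": "send_rows", "arguments": {"linear": [[-0.031,0.009,0.009],[-0.03,0.013,0.009],[-0.029,0.015,0.007],[-0.027,0.019,0.007],[-0.026,0.021,0.006],[-0.024,0.023,0.005],[-0.021,0.026,0.004],[-0.019,0.027,0.003]], "twist": [[0.15,0.08,0.54],[0.16,0.08,0.54],[0.15,0.08,0.54],[0.16,0.08,0.54],[0.15,0.08,0.53],[0.15,0.08,0.54],[0.16,0.08,0.54],[0.15,0.08,0.54]], "gripper": [50,50,50,50,50,50,50,50]}}

```text
time: 7.0
ee_pos: [0.3458, -0.1366, 0.2803]
tcp_rot: [177.1, 1.8, 10.6]
wrist_force: [1.4, -0.8, -0.5]
opening: 0.0584
grasp_force: 27.0
```

Call:
{"name": "send_rows", "arguments": {"linear": [[-0.016,0.03,0.002],[-0.014,0.03,0.001],[0,0,0],[0,0,0]], "twist": [[0.16,0.08,0.54],[0.15,0.08,0.54],[0,0,0],[0,0,0]], "gripper": [50,50,50,50]}}

```text
time: 7.5
ee_pos: [0.3251, -0.1993, 0.2799]
tcp_rot: [-180.0, -0.0, 0.0]
wrist_force: [-0.1, -0.4, -0.9]
opening: 0.0579
grasp_force: 27.1
```

```bash
python3 - <<'E'
from h import *
im,p=snap('wrist','w3.png'); np.savez('w3.npz',P=p[0],Q=p[1]); print(p[0],bot.get_obs()['tcp_rot'],bot.get_obs()['q'])
cv2.imwrite('pics/w3b.png',cv2.resize(im[:,:,::-1],(768,576)))
E
```

```text
[ 0.32511474 -0.19932425  0.27992493] [-1.79989800e+02 -3.15534217e-02  8.79150066e-02] [-3.14731444e+01 -1.68190165e+01 -5.97703596e+00  1.00820433e+02
  2.52062207e-02  1.48438943e+02]
```

View pics/w3b.png

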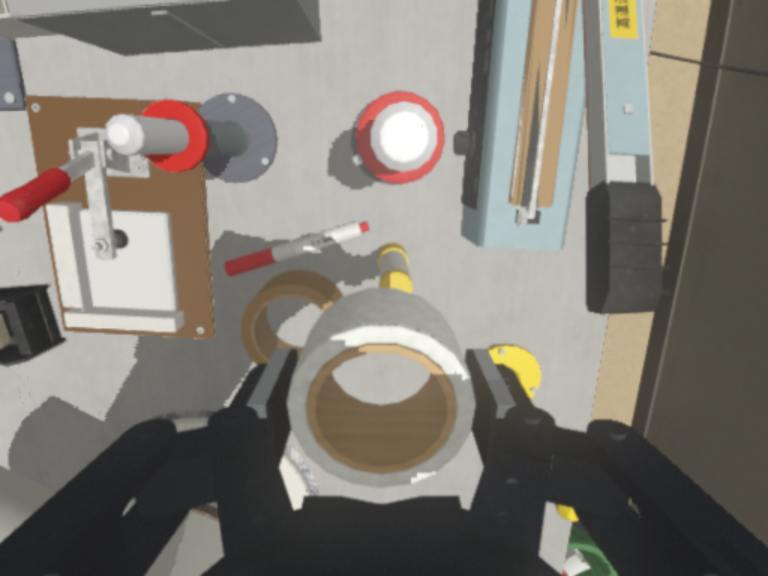

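The wrist view shows the thick tip at (405,135), the thin tip at (124,133), and the held roll's rim centred at about (382,408).

```bash
python3 - <<'E'
from h import *
im=cv2.imread('pics/w3.png'); d=np.load('w3.npz'); p=(d['P'],d['Q'])
hsv=cv2.cvtColor(im,cv2.COLOR_BGR2HSV)
def blob(m,x0,x1,y0,y1):
    s=np.zeros(m.shape,np.uint8); s[y0:y1,x0:x1]=m[y0:y1,x0:x1]
    return max(cv2.findContours(s,cv2.RETR_EXTERNAL,cv2.CHAIN_APPROX_NONE)[0],key=cv2.contourArea)
w=(hsv[...,1]<30)&(hsv[...,2]>200)
ctrs={}
for nm,b in(('thick',(245,300,60,115)),('thin',(65,105,72,105))):
    for th in(200,230):
        c=blob((hsv[...,1]<40)&(hsv[...,2]>th),*b); e=cv2.fitEllipse(cv2.convexHull(c)); print(nm,th,np.round(e[0],1),np.round(e[1],1),onz('wrist',*e[0],.184,p).round(4),onz('wrist',*e[0],.181,p).round(4))
# collar red check (thick)
c=blob(((hsv[...,0]<8)|(hsv[...,0]>172))&(hsv[...,1]>120),225,305,55,128); e=cv2.fitEllipse(cv2.convexHull(c)); print('collar',np.round(e[0],1),np.round(e[1],1),[ (z,onz('wrist',*e[0],z,p).round(4).tolist()) for z in(.125,.149)])
br=(hsv[...,0]>8)&(hsv[...,0]<25)&(hsv[...,1]>70)
c=blob(br,196,312,222,322); h=cv2.convexHull(c); e=cv2.fitEllipse(h); q=onz('wrist',*e[0],p[0][2]+.015,p)
pts=np.array([onz('wrist',*x[0].astype(float),p[0][2]+.015,p) for x in h]); 
print('core',np.round(e[0],1),np.round(e[1],1),q.round(4),'tool',(p[1].T@(q-p[0])).round(4),np.ptp(pts,axis=0).round(4))
E
```

```text
thick 200 [271.1  89.3] [38.4 45.3] [ 0.4078 -0.2112  0.184 ] [ 0.4079 -0.2114  0.181 ]
thick 230 [269.6  90.3] [32.2 34. ] [ 0.4072 -0.2101  0.184 ] [ 0.4072 -0.2103  0.181 ]
thin 200 [82.9 88.3] [21.2 25.8] [ 0.4094 -0.0721  0.184 ] [ 0.4095 -0.0704  0.181 ]
thin 230 [79.  88.6] [12.4 14.1] [ 0.4093 -0.0691  0.184 ] [ 0.4093 -0.0674  0.181 ]
collar [266.3  91.1] [57.9 60.3] [(0.125, [0.4076, -0.2101, 0.125]), (0.149, [0.4072, -0.2091, 0.149])]
core [253.8 271.4] [85.9 99. ] [ 0.3274 -0.1985  0.2949] tool [ 0.0023 -0.0008 -0.015 ] [0.0445 0.0446 0.    ]
```

```bash
python3 - <<'E'
from h import *
Pg=np.array([.4796,.197,.0998])
def el(fn,box):
    im=cv2.imread('pics/'+fn); hsv=cv2.cvtColor(im,cv2.COLOR_BGR2HSV); out=[]
    x0,x1,y0,y1=box
    for m in((hsv[...,0]>8)&(hsv[...,0]<25)&(hsv[...,1]>70),):
        s=np.zeros(m.shape,np.uint8); s[y0:y1,x0:x1]=m[y0:y1,x0:x1]
        e=cv2.fitEllipse(cv2.convexHull(max(cv2.findContours(s,cv2.RETR_EXTERNAL,cv2.CHAIN_APPROX_NONE)[0],key=cv2.contourArea))); out.append(e)
    return e,hsv
for n in(2,3):
    d=np.load(f'w{n}.npz'); p=(d['P'],d['Q'])
    e,hsv=el(f'w{n}.png',(205,300,180,262) if n==2 else (196,312,222,322)); v=int(round(e[0][1]))
    c,t,Rm=cam('wrist',p)
    a,b=ray('wrist',e[0][0]-max(e[1])/2,e[0][1],p)[1],ray('wrist',e[0][0]+max(e[1])/2,e[0][1],p)[1]
    print(n,np.round(e[0],1),np.round(e[1],1),'depth for 46mm core',.046/np.linalg.norm(a-b))
    if n==2:
        for dz in(-.003,0,.003):
            t,r=ray('wrist',*e[0],p); tz=.0456+dz; tt,rr=p[1].T@(t-p[0]),p[1].T@r; X=tt+rr*(tz-tt[2])/rr[2]
            W=p[0]+p[1]@X; print('front face tool',X.round(4),'world',W.round(4),'depth',(Rm.T@(W-t))[2].round(4),'rel to grasp tcp',(p[1].T@(W-Pg)).round(4))
    r=hsv[v]; print([ (i,*map(int,r[i])) for i in range(int(e[0][0]-max(e[1])/2)-14,int(e[0][0]-max(e[1])/2)+5)])
E
```

```text
2 [251.9 218.8] [63.5 68.6] depth for 46mm core 0.19605670399286843
front face tool [ 0.0031 -0.0021  0.0426] world [0.4762 0.2095 0.1128] depth 0.1863 rel to grasp tcp [ 0.0028 -0.0033 -0.0179]
front face tool [ 0.0018 -0.0021  0.0456] world [0.4762 0.2067 0.1111] depth 0.1895 rel to grasp tcp [ 0.0015 -0.0034 -0.0149]
front face tool [ 0.0005 -0.0021  0.0486] world [0.4762 0.2039 0.1094] depth 0.1928 rel to grasp tcp [ 0.0002 -0.0034 -0.0119]
[(203, 107, 136, 167), (204, 107, 137, 167), (205, 107, 137, 166), (206, 108, 137, 166), (207, 108, 109, 168), (208, 105, 22, 186), (209, 36, 6, 216), (210, 30, 8, 228), (211, 30, 8, 231), (212, 34, 9, 234), (213, 30, 8, 235), (214, 34, 8, 235), (215, 34, 9, 231), (216, 33, 11, 207), (217, 19, 41, 180), (218, 18, 84, 189), (219, 18, 91, 198), (220, 18, 93, 198), (221, 17, 93, 176)]
3 [253.8 271.4] [85.9 99. ] depth for 46mm core 0.13544889977379596
[(190, 30, 19, 54), (191, 30, 10, 100), (192, 30, 13, 142), (193, 34, 13, 157), (194, 30, 11, 157), (195, 30, 10, 156), (196, 34, 13, 156), (197, 34, 13, 157), (198, 30, 13, 156), (199, 34, 13, 156), (200, 34, 12, 155), (201, 34, 12, 153), (202, 30, 12, 146), (203, 30, 13, 134), (204, 20, 40, 126), (205, 18, 86, 127), (206, 17, 98, 130), (207, 17, 98, 130), (208, 17, 99, 129)]
```

Call:
{"name": "send_rows", "arguments": {"linear": [[0.03,0.004,0],[0.03,0.004,0],[0.02,0.004,0.015],[0,0,0.03],[0,0,0.015],[0,0,0.005],[0,0,0],[0,0,0]], "twist": [[0,0,0],[0,0,0],[0,0,0],[0,0,0],[0,0,0],[0,0,0],[0,0,0],[0,0,0]], "gripper": [50,50,50,50,50,50,50,50]}}

```text
time: 8.55
ee_pos: [0.4054, -0.2117, 0.2156]
tcp_rot: [180.0, -0.1, 0.0]
wrist_force: [0.3, 0.7, -0.8]
opening: 0.0581
grasp_force: 27.1
```

```bash
python3 - <<'E'
from h import *
im,p=snap('wrist','w4.png'); np.savez('w4.npz',P=p[0],Q=p[1]); s,_=snap('side','s4.png'); print(p[0],bot.get_obs()['wrist_force'])
o=np.zeros((570,800,3),np.uint8); o[:480,:400]=cv2.resize(im[150:342,175:335,::-1],(400,480)); o[:480,400:]=cv2.resize(s[130:298,180:320,::-1],(400,480)); cv2.imwrite('pics/w4b.png',o)
E
```

```text
[ 0.40535328 -0.21166777  0.2156149 ] [ 0.02873002 -0.08436982  0.02198255]
```

View pics/w4b.png

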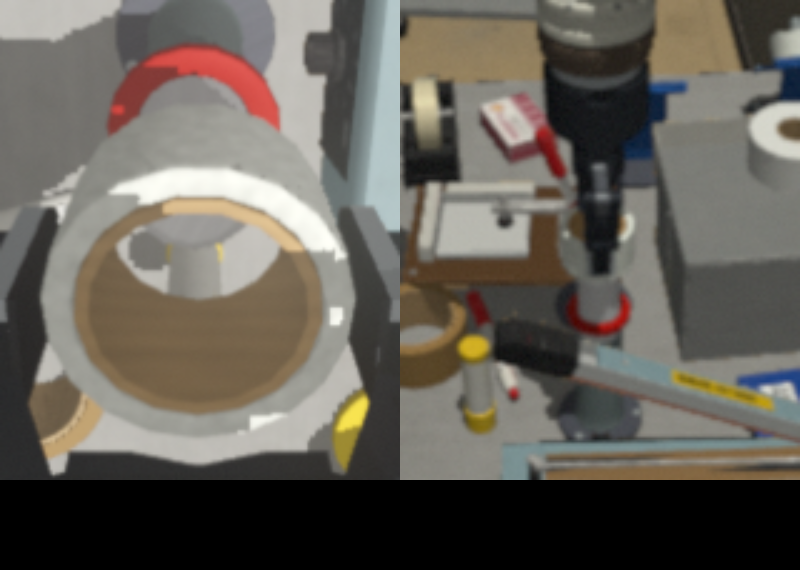

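The roll hangs over the thick spindle, with its rim at crop (197,300) and the collar at (195,100). In the side view the roll (597) and spindle (598) line up, so I'm lowering.

Call:
{"name": "send_rows", "arguments": {"linear": [[0,0,0.004],[0,0,0.004],[0,0,0.004],[0,0,0.004],[0,0,0]], "twist": [[0,0,0],[0,0,0],[0,0,0],[0,0,0],[0,0,0]], "gripper": [50,50,50,50,50]}}

```text
time: 9.28
ee_pos: [0.405, -0.2115, 0.1982]
tcp_rot: [-180.0, 0.0, 0.0]
wrist_force: [0.2, 0.3, -0.9]
opening: 0.0582
grasp_force: 27.1
```

Call:
{"name": "send_rows", "arguments": {"linear": [[0,0,0.004],[0,0,0.004],[0,0,0.004],[0,0,0.004],[0,0,0]], "twist": [[0,0,0],[0,0,0],[0,0,0],[0,0,0],[0,0,0]], "gripper": [50,50,50,50,50]}}

```text
time: 9.9
ee_pos: [0.405, -0.2115, 0.1822]
tcp_rot: [-180.0, 0.0, 0.0]
wrist_force: [-0.6, -0.6, -0.0]
opening: 0.0581
grasp_force: 27.1
```

Call:
{"name": "send_rows", "arguments": {"linear": [[0,0,0.003],[0,0,0.003],[0,0,0.002],[0,0,0.001]], "twist": [[0,0,0],[0,0,0],[0,0,0],[0,0,0]], "gripper": [50,50,50,50]}}

```text
time: 10.4
ee_pos: [0.4051, -0.2115, 0.1734]
tcp_rot: [-180.0, -0.0, 0.0]
wrist_force: [0.1, 0.1, -1.1]
opening: 0.0581
grasp_force: 27.1
```

Call:
{"name": "send_rows", "arguments": {"linear": [[0,0,0.001],[0,0,0.001],[0,0,0.001]], "twist": [[0,0,0],[0,0,0],[0,0,0]], "gripper": [50,50,50]}}

```text
time: 10.78
ee_pos: [0.4052, -0.2115, 0.1705]
tcp_rot: [-180.0, -0.0, 0.0]
wrist_force: [-0.5, 0.7, -1.6]
opening: 0.058
grasp_force: 27.1
```

Call:
{"name": "send_rows", "arguments": {"linear": [[0,0,0.001],[0,0,0.001],[0,0,0.001]], "twist": [[0,0,0],[0,0,0],[0,0,0]], "gripper": [50,50,50]}}

```text
time: 11.15
ee_pos: [0.4052, -0.2115, 0.1675]
tcp_rot: [-180.0, -0.0, 0.0]
wrist_force: [-0.7, -0.1, -0.9]
opening: 0.0583
grasp_force: 27.1
```

Call:
{"name": "send_rows", "arguments": {"linear": [[0,0,0.001],[0,0,0.001]], "twist": [[0,0,0],[0,0,0]], "gripper": [50,50]}}

```text
time: 11.4
ee_pos: [0.4051, -0.2115, 0.1655]
tcp_rot: [-180.0, -0.0, 0.0]
wrist_force: [0.2, -0.4, 0.0]
opening: 0.0581
grasp_force: 27.1
```

Call:
{"name": "send_rows", "arguments": {"linear": [[0,0,0.001],[0,0,0.001]], "twist": [[0,0,0],[0,0,0]], "gripper": [50,50]}}

```text
time: 11.65
ee_pos: [0.4052, -0.2115, 0.1635]
tcp_rot: [-180.0, -0.0, 0.0]
wrist_force: [-0.2, -0.1, -1.2]
opening: 0.0583
grasp_force: 27.1
```

Call:
{"name": "send_rows", "arguments": {"linear": [[0,0,0.001],[0,0,0.001]], "twist": [[0,0,0],[0,0,0]], "gripper": [50,50]}}

```text
time: 11.9
ee_pos: [0.4052, -0.2115, 0.1615]
tcp_rot: [-180.0, -0.0, 0.0]
wrist_force: [-0.3, -0.7, -1.0]
opening: 0.0584
grasp_force: 27.1
```

Call:
{"name": "send_rows", "arguments": {"linear": [[0,0,0.001],[0,0,0.001]], "twist": [[0,0,0],[0,0,0]], "gripper": [50,50]}}

```text
time: 12.15
ee_pos: [0.4052, -0.2116, 0.1597]
tcp_rot: [-180.0, -0.0, 0.0]
wrist_force: [-1.7, 0.8, 7.0]
opening: 0.0582
grasp_force: 27.7
```

Call:
{"name": "send_rows", "arguments": {"linear": [[0,0,-0.0005],[0,0,0],[0,0,0],[0,0,0],[0,0,0],[0,0,0],[0,0,0]], "twist": [[0,0,0],[0,0,0],[0,0,0],[0,0,0],[0,0,0],[0,0,0],[0,0,0]], "gripper": [50,66,68,70,74,80,86], "grip_force": 20}}

```text
time: 13.02
ee_pos: [0.4052, -0.2115, 0.1601]
tcp_rot: [-180.0, -0.0, 0.0]
wrist_force: [0.2, -0.6, -0.9]
opening: 0.0732
grasp_force: 0.0
```

```bash
python3 - <<'E'
from h import *
im,p=snap('wrist','w5.png'); s,_=snap('side','s5.png'); o=bot.get_obs(); print(p[0],o['wrist_force'],o['q'])
o=np.zeros((480,800,3),np.uint8); o[:480,:400]=cv2.resize(im[150:342,175:335,::-1],(400,480)); o[:480,400:]=cv2.resize(s[130:298,180:320,::-1],(400,480)); cv2.imwrite('pics/w5b.png',o)
E
```

```text
[ 0.4051889  -0.2115287   0.16010393] [ 0.31574325 -0.19413757 -0.13903855] [-2.75828432e+01 -8.64596581e+00 -1.26185984e+01  8.60048228e+01
  2.94115218e-02  1.52405130e+02]
```

View pics/w5b.png

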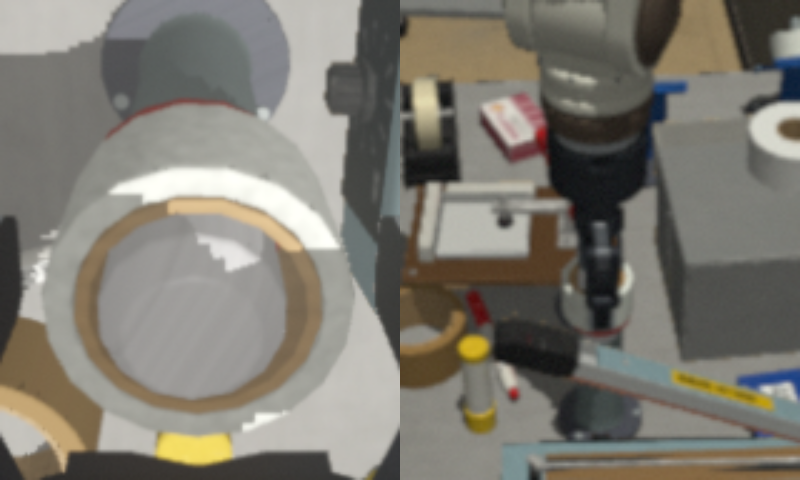

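The large roll sits upright on the red collar of the thick spindle and the jaws are clear. Retreating and going to the small roll.

```bash
python3 - <<'E'
from h import *
P,Q=pose(); n=np.array([-.0896,.567,.819]); n/=np.linalg.norm(n); F=np.array([.6544,.242,.1159])
P=P+[0,0,.14]; R1=toolR(-n,[.988,.156,0])
P,Q=rows(P,Q,np.array([.58,.28,.29]),R1,12); P,Q=rows(P,Q,F+.045*n,R1,4); print(P,F+.045*n)
E
```

```text
linear [[0.015, -0.041, 0.001], [0.02, -0.039, -0.002], [0.025, -0.035, -0.004], [0.029, -0.031, -0.006], [0.034, -0.027, -0.009], [0.036, -0.021, -0.011], [0.038, -0.015, -0.014], [0.04, -0.01, -0.015]] 
 twist [[-0.25, -0.21, -0.8], [-0.25, -0.22, -0.79], [-0.25, -0.22, -0.8], [-0.25, -0.21, -0.79], [-0.26, -0.22, -0.8], [-0.25, -0.21, -0.8], [-0.25, -0.22, -0.79], [-0.25, -0.21, -0.8]]
linear [[0.039, -0.003, -0.018], [0.039, 0.003, -0.018], [0.038, 0.009, -0.02], [0.035, 0.016, -0.021]] 
 twist [[-0.25, -0.21, -0.79], [-0.25, -0.22, -0.8], [-0.25, -0.21, -0.8], [-0.25, -0.22, -0.79]]
linear [[0.015, 0.017, 0.031], [0.015, 0.017, 0.032], [0.015, 0.016, 0.031], [0.015, 0.017, 0.032]] 
 twist [[0.0, 0.0, 0.0], [0.0, 0.0, 0.0], [0.0, 0.0, 0.0], [0.0, 0.0, 0.0]]
[0.65018884 0.26749266 0.15231742] [0.65036856 0.26751145 0.15274988]
```

Call:
{"name": "send_rows", "arguments": {"linear": [[0,0,-0.02],[0,0,-0.04],[0,0,-0.04],[0,0,-0.04]], "twist": [[0,0,0],[0,0,0],[0,0,0],[0,0,0]], "gripper": [86,86,90,100]}}

```text
time: 13.62
ee_pos: [0.405, -0.2115, 0.3014]
tcp_rot: [-180.0, -0.0, 0.0]
wrist_force: [1.6, 0.2, 0.3]
opening: 0.0852
grasp_force: 0.0
```

Call:
{"name": "send_rows", "arguments": {"linear": [[0.015,-0.041,0.001],[0.02,-0.039,-0.002],[0.025,-0.035,-0.004],[0.029,-0.031,-0.006],[0.034,-0.027,-0.009],[0.036,-0.021,-0.011],[0.038,-0.015,-0.014],[0.04,-0.01,-0.015]], "twist": [[-0.25,-0.21,-0.8],[-0.25,-0.22,-0.79],[-0.25,-0.22,-0.8],[-0.25,-0.21,-0.79],[-0.26,-0.22,-0.8],[-0.25,-0.21,-0.8],[-0.25,-0.22,-0.79],[-0.25,-0.21,-0.8]], "gripper": [100,100,100,100,100,100,100,100]}}

```text
time: 14.62
ee_pos: [0.5221, 0.1179, 0.2927]
tcp_rot: [172.2, 24.0, 63.4]
wrist_force: [1.4, -0.9, -0.1]
opening: 0.0855
grasp_force: 0.0
```

Call:
{"name": "send_rows", "arguments": {"linear": [[0.039,-0.003,-0.018],[0.039,0.003,-0.018],[0.038,0.009,-0.02],[0.035,0.016,-0.021],[0,0,0]], "twist": [[-0.25,-0.21,-0.79],[-0.25,-0.22,-0.8],[-0.25,-0.21,-0.8],[-0.25,-0.22,-0.79],[0,0,0]], "gripper": [100,100,100,100,100]}}

```text
time: 15.25
ee_pos: [0.5806, 0.2834, 0.2859]
tcp_rot: [-179.7, 35.2, 99.4]
wrist_force: [0.4, 0.4, 0.5]
opening: 0.0854
grasp_force: 0.0
```

Call:
{"name": "send_rows", "arguments": {"linear": [[0.015,0.017,0.031],[0.015,0.017,0.032],[0.015,0.016,0.031],[0.015,0.017,0.032],[0,0,0],[0,0,0]], "twist": [[0,0,0],[0,0,0],[0,0,0],[0,0,0],[0,0,0],[0,0,0]], "gripper": [100,100,100,100,100,100]}}

```text
time: 16.0
ee_pos: [0.6499, 0.2672, 0.1542]
tcp_rot: [179.9, 35.0, 98.8]
wrist_force: [-0.4, -0.5, 0.7]
opening: 0.0855
grasp_force: 0.0
```

```bash
python3 - <<'E'
from h import *
im,p=snap('wrist','w6.png'); np.savez('w6.npz',P=p[0],Q=p[1]); o=bot.get_obs(); print(p[0],o['tcp_rot'],o['q'],o['wrist_force'])
F=np.array([.6544,.242,.1159]); print('F in tool',(p[1].T@(F-p[0])).round(4)); print('F proj x1.5',proj('wrist',F,p)*1.5)
cv2.imwrite('pics/w6b.png',cv2.resize(im[:,:,::-1],(768,576)))
E
```

```text
[0.64986702 0.2671672  0.15424063] [179.84128943  34.96413678  98.82714518] [ 33.94135001  41.04779134  41.31159601 106.63282326 -31.33640342
 119.68452154] [-0.49308873 -0.28773401  0.42473499]
F in tool [0.001  0.0005 0.0461]
F proj x1.5 [379.67773828 326.87809481]
```

View pics/w6b.png

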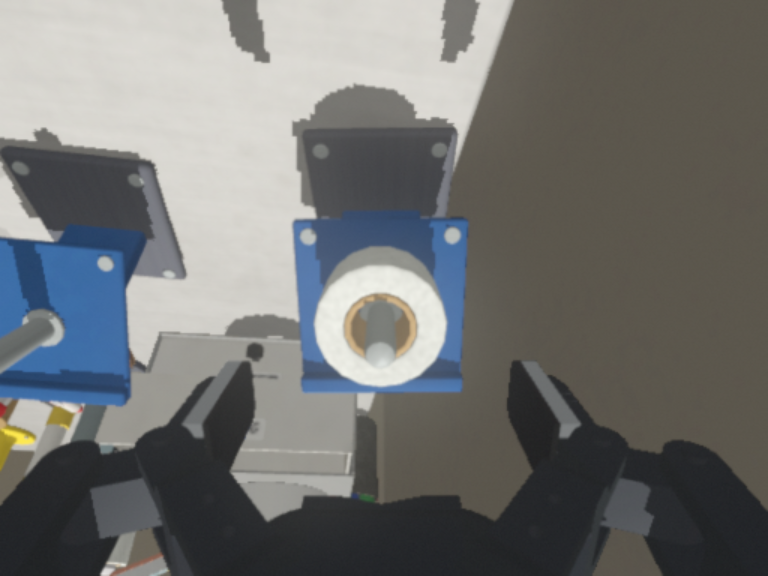

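The small-core roll is centred (core at (381,328), predicted (380,327)) and squared with the jaws. Going in to grip.

Call:
{"name": "send_rows", "arguments": {"linear": [[0.001,0,0.02],[0,0,0.02],[0,0,0.015],[0,0,0.006],[0,0,0],[0,0,0],[0,0,0],[0,0,0]], "twist": [[0,0,0],[0,0,0],[0,0,0],[0,0,0],[0,0,0],[0,0,0],[0,0,0],[0,0,0]], "gripper": [100,100,100,100,80,70,64,60], "grip_force": 25}}

```text
time: 17.05
ee_pos: [0.6555, 0.2344, 0.1031]
tcp_rot: [179.9, 35.0, 98.9]
wrist_force: [-2.7, 2.1, 6.0]
opening: 0.0585
grasp_force: 26.9
```

Call:
{"name": "send_rows", "arguments": {"linear": [[0,0,0],[0,0,0]], "twist": [[0,0,0],[0,0,0]], "gripper": [50,50]}}

```text
time: 17.3
ee_pos: [0.6555, 0.2344, 0.1031]
tcp_rot: [179.9, 35.0, 98.9]
wrist_force: [-2.8, 3.1, 5.5]
opening: 0.0581
grasp_force: 26.9
```

Call:
{"name": "send_rows", "arguments": {"linear": [[0,0,-0.002],[-0.001,0,-0.002],[-0.002,0,-0.004],[0,0,-0.006]], "twist": [[0,0,0],[0,0,0],[0,0,0],[0,0,0]], "gripper": [50,50,50,50]}}

```text
time: 17.8
ee_pos: [0.6545, 0.2392, 0.1152]
tcp_rot: [-180.0, 35.0, 98.9]
wrist_force: [0.0, -0.4, -1.1]
opening: 0.0583
grasp_force: 27.2
```

```bash
python3 - <<'E'
from h import *
P,Q=pose(); n=-Q[:,2]; P=P+.056*n
P,Q=rows(P,Q,np.array([.57,.18,.29]),toolR([0,-.3,-1],[.8,-.6,0]),7)
P,Q=rows(P,Q,np.array([.328,-.069,.28]),toolR([0,0,-1],[0,-1,0]),8)
E
```

```text
linear [[-0.02, -0.013, -0.009], [-0.02, -0.012, -0.009], [-0.022, -0.009, -0.01], [-0.021, -0.007, -0.01], [-0.022, -0.005, -0.012], [-0.022, -0.003, -0.012], [-0.022, -0.001, -0.013]] 
 twist [[0.14, 0.24, 0.62], [0.13, 0.23, 0.62], [0.14, 0.24, 0.62], [0.13, 0.24, 0.62], [0.14, 0.24, 0.62], [0.14, 0.23, 0.62], [0.13, 0.24, 0.62]]
linear [[-0.042, -0.007, 0.01], [-0.042, -0.003, 0.01], [-0.042, 0.004, 0.008], [-0.042, 0.008, 0.008], [-0.041, 0.014, 0.007], [-0.039, 0.018, 0.006], [-0.036, 0.023, 0.004], [-0.034, 0.027, 0.003]] 
 twist [[0.19, 0.1, 0.67], [0.2, 0.1, 0.68], [0.19, 0.1, 0.67], [0.19, 0.1, 0.68], [0.19, 0.09, 0.67], [0.2, 0.1, 0.68], [0.19, 0.1, 0.67], [0.19, 0.1, 0.67]]
```

Call:
{"name": "send_rows", "arguments": {"linear": [[0,0,-0.014],[0,0,-0.014],[0,0,-0.014],[0,0,-0.014]], "twist": [[0,0,0],[0,0,0],[0,0,0],[0,0,0]], "gripper": [50,50,50,50]}}

```text
time: 18.3
ee_pos: [0.6494, 0.2714, 0.1614]
tcp_rot: [180.0, 35.0, 98.9]
wrist_force: [0.0, 0.4, -1.1]
opening: 0.058
grasp_force: 27.2
```

Call:
{"name": "send_rows", "arguments": {"linear": [[-0.02,-0.013,-0.009],[-0.02,-0.012,-0.009],[-0.022,-0.009,-0.01],[-0.021,-0.007,-0.01],[-0.022,-0.005,-0.012],[-0.022,-0.003,-0.012],[-0.022,-0.001,-0.013]], "twist": [[0.14,0.24,0.62],[0.13,0.23,0.62],[0.14,0.24,0.62],[0.13,0.24,0.62],[0.14,0.24,0.62],[0.14,0.23,0.62],[0.13,0.24,0.62]], "gripper": [50,50,50,50,50,50,50]}}

```text
time: 19.18
ee_pos: [0.5693, 0.1796, 0.2907]
tcp_rot: [170.0, 13.4, 53.0]
wrist_force: [-0.2, -0.9, -0.5]
opening: 0.0579
grasp_force: 27.2
```

Call:
{"name": "send_rows", "arguments": {"linear": [[-0.042,-0.007,0.01],[-0.042,-0.003,0.01],[-0.042,0.004,0.008],[-0.042,0.008,0.008],[-0.041,0.014,0.007],[-0.039,0.018,0.006],[-0.036,0.023,0.004],[-0.034,0.027,0.003]], "twist": [[0.19,0.1,0.67],[0.2,0.1,0.68],[0.19,0.1,0.67],[0.19,0.1,0.68],[0.19,0.09,0.67],[0.2,0.1,0.68],[0.19,0.1,0.67],[0.19,0.1,0.67]], "gripper": [50,50,50,50,50,50,50,50]}}

```text
time: 20.18
ee_pos: [0.3267, -0.0694, 0.2802]
tcp_rot: [180.0, -0.1, -0.1]
wrist_force: [0.3, -0.2, -1.0]
opening: 0.0579
grasp_force: 27.2
```

Call:
{"name": "send_rows", "arguments": {"linear": [[0,0,0],[0,0,0]], "twist": [[0,0,0],[0,0,0]], "gripper": [50,50]}}

```text
time: 20.42
ee_pos: [0.3279, -0.0689, 0.2801]
tcp_rot: [179.9, -0.1, 0.1]
wrist_force: [0.8, 0.5, -0.9]
opening: 0.0582
grasp_force: 27.3
```

```bash
python3 - <<'E'
from h import *
im,p=snap('wrist','w7.png'); np.savez('w7.npz',P=p[0],Q=p[1]); o=bot.get_obs(); print(p[0],o['tcp_rot'],o['wrist_force'])
im=im[:,:,::-1]; hsv=cv2.cvtColor(np.ascontiguousarray(im),cv2.COLOR_BGR2HSV)
print('thin tip pred',proj('wrist',[.4093,-.069,.184],p)*1.5)
def blob(m,x0,x1,y0,y1):
    s=np.zeros(m.shape,np.uint8); s[y0:y1,x0:x1]=m[y0:y1,x0:x1]
    return max(cv2.findContours(s,cv2.RETR_EXTERNAL,cv2.CHAIN_APPROX_NONE)[0],key=cv2.contourArea)
u,v=proj('wrist',[.4093,-.069,.184],p).astype(int)
for th in(200,230):
    e=cv2.fitEllipse(cv2.convexHull(blob((hsv[...,1]<40)&(hsv[...,2]>th),u-22,u+22,v-25,v+22))); print(th,np.round(e[0],1),np.round(e[1],1),onz('wrist',*e[0],.183,p).round(4))
c=blob(((hsv[...,0]<8)|(hsv[...,0]>172))&(hsv[...,1]>120),u-45,u+35,v-35,v+35); e=cv2.fitEllipse(cv2.convexHull(c)); print('collar',np.round(e[0],1),np.round(e[1],1),[onz('wrist',*e[0],z,p).round(4).tolist() for z in(.125,.149)])
c=blob((hsv[...,0]>8)&(hsv[...,0]<25)&(hsv[...,1]>70),196,312,222,322); e=cv2.fitEllipse(cv2.convexHull(c)); q=onz('wrist',*e[0],p[0][2]+.015,p)
print('core',np.round(e[0],1),np.round(e[1],1),q.round(4),'tool',(p[1].T@(q-p[0])).round(4))
cv2.imwrite('pics/w7b.png',cv2.resize(im,(768,576)))
E
```

```text
[ 0.32788776 -0.06890359  0.28006781] [ 1.79943777e+02 -2.39326182e-02  1.18293668e-01] [-1.08590073 -0.10656186 -1.52856488]
thin tip pred [382.3420549  136.88308342]
200 [256.6  90.3] [19.4 24. ] [ 0.41   -0.0703  0.183 ]
230 [255.   91.7] [12.2 12.4] [ 0.409  -0.0691  0.183 ]
collar [254.1  92.6] [46.3 48.1] [[0.4092, -0.0685, 0.125], [0.4088, -0.0685, 0.149]]
core [253.8 274.8] [59.2 68.4] [ 0.3284 -0.068   0.2951] tool [ 0.0005 -0.0008 -0.015 ]
```

View pics/w7b.png

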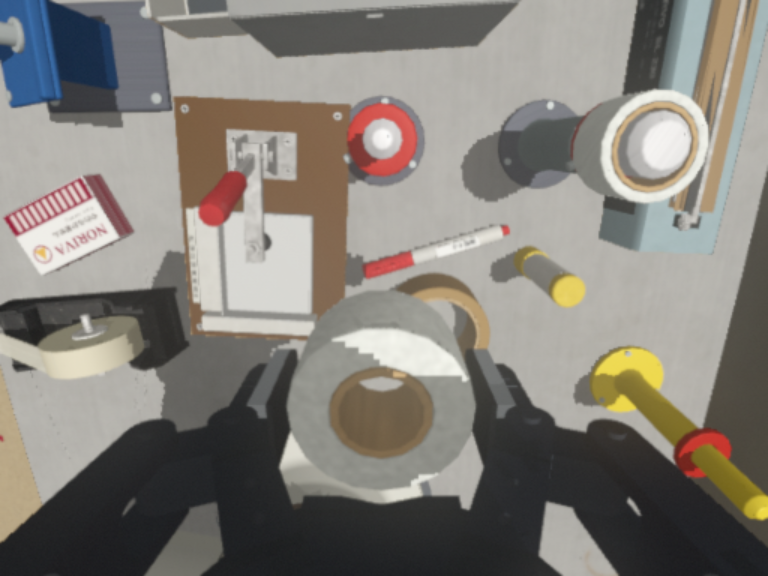

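The wrist view shows the thin spindle tip at (382,138) and the held small-core roll at (381,412). The large roll sits well on the thick spindle at (652,145). Moving over and lowering.

Call:
{"name": "send_rows", "arguments": {"linear": [[0.03,0.001,0],[0.03,0,0],[0.0205,0,0.015],[0,0,0.03],[0,0,0.015],[0,0,0.005],[0,0,0],[0,0,0]], "twist": [[0,0,0],[0,0,0],[0,0,0],[0,0,0],[0,0,0],[0,0,0],[0,0,0],[0,0,0]], "gripper": [50,50,50,50,50,50,50,50]}}

```text
time: 21.48
ee_pos: [0.4086, -0.0698, 0.2156]
tcp_rot: [179.9, -0.1, 0.1]
wrist_force: [0.5, 0.5, -0.2]
opening: 0.0583
grasp_force: 27.3
```

Call:
{"name": "send_rows", "arguments": {"linear": [[0,0,0.004],[0,0,0.004],[0,0,0.004],[0,0,0.003],[0,0,0]], "twist": [[0,0,0],[0,0,0],[0,0,0],[0,0,0],[0,0,0]], "gripper": [50,50,50,50,50]}}

```text
time: 22.1
ee_pos: [0.4082, -0.0698, 0.1993]
tcp_rot: [180.0, 0.0, 0.1]
wrist_force: [-1.0, 0.3, -0.2]
opening: 0.0577
grasp_force: 27.3
```

Call:
{"name": "send_rows", "arguments": {"linear": [[0,0,0.003],[0,0,0.003],[0,0,0.003],[0,0,0.003],[0,0,0]], "twist": [[0,0,0],[0,0,0],[0,0,0],[0,0,0],[0,0,0]], "gripper": [50,50,50,50,50]}}

```text
time: 22.72
ee_pos: [0.4082, -0.0698, 0.1873]
tcp_rot: [180.0, 0.0, 0.1]
wrist_force: [-0.1, -0.5, -1.1]
opening: 0.0579
grasp_force: 27.3
```

Call:
{"name": "send_rows", "arguments": {"linear": [[0,0,0.003],[0,0,0.003],[0,0,0.002],[0,0,0.002],[0,0,0.002]], "twist": [[0,0,0],[0,0,0],[0,0,0],[0,0,0],[0,0,0]], "gripper": [50,50,50,50,50]}}

```text
time: 23.35
ee_pos: [0.4083, -0.0699, 0.1755]
tcp_rot: [180.0, -0.0, 0.1]
wrist_force: [0.3, 0.3, -0.6]
opening: 0.0579
grasp_force: 27.3
```

Call:
{"name": "send_rows", "arguments": {"linear": [[0,0,0.001],[0,0,0.001]], "twist": [[0,0,0],[0,0,0]], "gripper": [50,50]}}

```text
time: 23.6
ee_pos: [0.4083, -0.0699, 0.1735]
tcp_rot: [180.0, -0.0, 0.1]
wrist_force: [-0.1, 0.1, -1.1]
opening: 0.0578
grasp_force: 27.3
```

Call:
{"name": "send_rows", "arguments": {"linear": [[0,0,0.001],[0,0,0.001]], "twist": [[0,0,0],[0,0,0]], "gripper": [50,50]}}

```text
time: 23.85
ee_pos: [0.4083, -0.0699, 0.1715]
tcp_rot: [180.0, -0.0, 0.1]
wrist_force: [0.8, 0.3, -1.1]
opening: 0.0585
grasp_force: 27.3
```

Call:
{"name": "send_rows", "arguments": {"linear": [[0,0,0.001],[0,0,0.001]], "twist": [[0,0,0],[0,0,0]], "gripper": [50,50]}}

```text
time: 24.1
ee_pos: [0.4083, -0.0699, 0.1695]
tcp_rot: [180.0, -0.0, 0.1]
wrist_force: [-0.2, 0.2, -1.0]
opening: 0.0582
grasp_force: 27.3
```

Call:
{"name": "send_rows", "arguments": {"linear": [[0,0,0.001],[0,0,0.001]], "twist": [[0,0,0],[0,0,0]], "gripper": [50,50]}}

```text
time: 24.35
ee_pos: [0.4083, -0.0699, 0.1675]
tcp_rot: [180.0, -0.0, 0.1]
wrist_force: [-0.5, -0.5, -0.6]
opening: 0.0583
grasp_force: 27.3
```

Call:
{"name": "send_rows", "arguments": {"linear": [[0,0,0.001],[0,0,0.001]], "twist": [[0,0,0],[0,0,0]], "gripper": [50,50]}}

```text
time: 24.6
ee_pos: [0.4083, -0.0699, 0.1655]
tcp_rot: [180.0, -0.0, 0.1]
wrist_force: [-0.7, -0.1, -1.4]
opening: 0.0581
grasp_force: 27.3
```

Call:
{"name": "send_rows", "arguments": {"linear": [[0,0,0.001],[0,0,0.001]], "twist": [[0,0,0],[0,0,0]], "gripper": [50,50]}}

```text
time: 24.85
ee_pos: [0.4083, -0.0699, 0.1635]
tcp_rot: [180.0, -0.0, 0.1]
wrist_force: [-0.7, -0.2, -1.1]
opening: 0.0582
grasp_force: 27.3
```

Call:
{"name": "send_rows", "arguments": {"linear": [[0,0,0.001],[0,0,0.001]], "twist": [[0,0,0],[0,0,0]], "gripper": [50,50]}}

```text
time: 25.1
ee_pos: [0.4083, -0.0699, 0.1615]
tcp_rot: [180.0, -0.0, 0.1]
wrist_force: [0.4, 0.2, -1.0]
opening: 0.0583
grasp_force: 27.3
```

Call:
{"name": "send_rows", "arguments": {"linear": [[0,0,0.001],[0,0,0.001]], "twist": [[0,0,0],[0,0,0]], "gripper": [50,50]}}

```text
time: 25.35
ee_pos: [0.4083, -0.0699, 0.1596]
tcp_rot: [180.0, -0.0, 0.1]
wrist_force: [0.2, -0.2, -1.5]
opening: 0.0582
grasp_force: 27.3
```

Call:
{"name": "send_rows", "arguments": {"linear": [[0,0,0.001],[0,0,0.001]], "twist": [[0,0,0],[0,0,0]], "gripper": [50,50]}}

```text
time: 25.6
ee_pos: [0.4083, -0.0699, 0.1575]
tcp_rot: [180.0, -0.0, 0.1]
wrist_force: [1.1, -1.6, -0.9]
opening: 0.0578
grasp_force: 27.3
```

Call:
{"name": "send_rows", "arguments": {"linear": [[0,0,0.001],[0,0,0.001]], "twist": [[0,0,0],[0,0,0]], "gripper": [50,50]}}

```text
time: 25.85
ee_pos: [0.4083, -0.0699, 0.1555]
tcp_rot: [180.0, -0.0, 0.1]
wrist_force: [-0.4, 0.2, -1.6]
opening: 0.0583
grasp_force: 27.3
```

Call:
{"name": "send_rows", "arguments": {"linear": [[0,0,0.001],[0,0,0.001]], "twist": [[0,0,0],[0,0,0]], "gripper": [50,50]}}

```text
time: 26.1
ee_pos: [0.4083, -0.0699, 0.1535]
tcp_rot: [180.0, -0.0, 0.1]
wrist_force: [-0.2, 0.7, -2.5]
opening: 0.0581
grasp_force: 27.3
```

Call:
{"name": "send_rows", "arguments": {"linear": [[0,0,0.001],[0,0,0.001]], "twist": [[0,0,0],[0,0,0]], "gripper": [50,50]}}

```text
time: 26.35
ee_pos: [0.4083, -0.0699, 0.1515]
tcp_rot: [180.0, -0.0, 0.1]
wrist_force: [0.2, 0.8, -1.4]
opening: 0.0581
grasp_force: 27.3
```

Call:
{"name": "send_rows", "arguments": {"linear": [[0,0,0.001],[0,0,0.001]], "twist": [[0,0,0],[0,0,0]], "gripper": [50,50]}}

```text
time: 26.6
ee_pos: [0.4083, -0.0699, 0.1495]
tcp_rot: [180.0, -0.0, 0.1]
wrist_force: [0.3, -0.6, -0.5]
opening: 0.0581
grasp_force: 27.3
```

Call:
{"name": "send_rows", "arguments": {"linear": [[0,0,0.001],[0,0,0.001]], "twist": [[0,0,0],[0,0,0]], "gripper": [50,50]}}

```text
time: 26.85
ee_pos: [0.4084, -0.0699, 0.1478]
tcp_rot: [180.0, -0.0, 0.1]
wrist_force: [-2.1, 0.4, 8.2]
opening: 0.0584
grasp_force: 27.9
```

Contact (8 N, as with the first roll). Releasing the same way and retreating.

Call:
{"name": "send_rows", "arguments": {"linear": [[0,0,-0.0005],[0,0,0],[0,0,0],[0,0,0],[0,0,0],[0,0,0],[0,0,0]], "twist": [[0,0,0],[0,0,0],[0,0,0],[0,0,0],[0,0,0],[0,0,0],[0,0,0]], "gripper": [50,66,68,70,74,80,86], "grip_force": 20}}

```text
time: 27.72
ee_pos: [0.4083, -0.0699, 0.1481]
tcp_rot: [180.0, -0.0, 0.1]
wrist_force: [0.7, -0.2, -0.6]
opening: 0.0734
grasp_force: 0.0
```

Call:
{"name": "send_rows", "arguments": {"linear": [[0,0,-0.01],[0,0,-0.02],[0,0,-0.035],[0,0,-0.04],[-0.03,0,-0.02],[-0.03,0,0],[0,0,0],[0,0,0]], "twist": [[0,0,0],[0,0,0],[0,0,0],[0,0,0],[0,0,0],[0,0,0],[0,0,0],[0,0,0]], "gripper": [86,86,86,86,86,86,86,86]}}

```text
time: 28.72
ee_pos: [0.3487, -0.0699, 0.2734]
tcp_rot: [179.9, -0.1, 0.1]
wrist_force: [0.2, 0.6, -0.6]
opening: 0.0737
grasp_force: 0.0
```

```bash
python3 - <<'E'
from h import *
im,p=snap('wrist','w8.png'); s,_=snap('side','s8.png'); print(p[0])
o=np.zeros((480,800,3),np.uint8); o[:450,:400]=cv2.resize(im[20:200,160:512,::-1],(400,204)).repeat(1,0)[:204] if 0 else cv2.resize(im[0:396,0:512,::-1],(400,450)); o[:480,400:]=cv2.resize(s[130:298,180:320,::-1],(400,480)); cv2.imwrite('pics/w8b.png',o)
E
```

```text
[ 0.34873437 -0.06989998  0.27335465]
```

View pics/w8b.png

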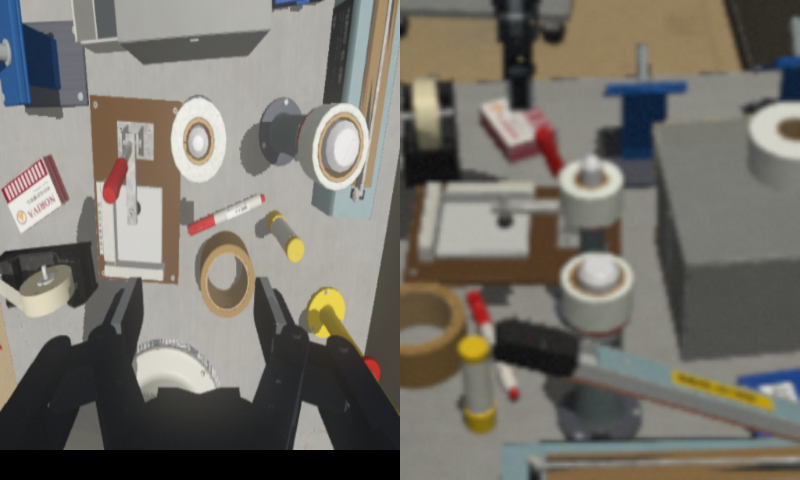

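Both rolls sit upright on their spindles, at side-view crop (590,190) and (597,290), and the gripper is clear.

```bash
python3 -c "
from workcell import ticket
print(ticket.job_done())"
```

```text
the job is handed in; nothing more can be done
None
```

I set the small-core roll on the thin spindle and the large-core roll on the thick one, each lowered to a gentle contact of about 8 N and released, then handed the job in at about 29 s; the hand-in gave no verdict.

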